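# Wedge the rocking soldering stand

### The job

The soldering stand rocks because one of its four feet is seized short; the wooden wedge lies beside that foot. With the fingertips push the wedge along the bench, thin end first, under the short foot until the stand no longer rocks, testing by pressing down on the brick's corner above that foot, and finish still pressing that corner down firmly (about 10 N) with the stand steady and level. Pinch and lift nothing, do not shove the stand from its place, keep the crucible on the brick and leave the other things alone.

Things in the scene. Friction and masses are not known exactly. Their poses are not given: they have to be found in the camera images.
- stand: Loose soldering stand, 2 to 4 kg: pale firebrick in a dark steel frame 168 x 228 mm, top 77 mm high, on 4 feet (32 mm discs, 8 mm thick, on stems; frame underside at 28 mm). Origin under its centre at bench level, y along the long side, z up. Feet at x +-55, y +-85 mm; the one at x -55, y +85 is short. A steel block, 42 mm square, 30 mm tall, is fixed on top at the opposite corner.
- short_foot (a point): Bench-level point below the centre of the short foot (disc radius 16 mm), axes as the stand's. The foot is rigid and hangs 5 to 10 mm above the bench (not told). The stand rests level on the other three feet; pressed with more than 3.5 to 5.5 N above this foot it rocks down until the foot meets something, and comes back when let go.
- corner (a point): Point on the brick's top straight above the short foot, 25 mm from the brick's side edges: where to press. Axes as the stand's.
- wedge: Loose pale hardwood wedge, about 90 g, 110 mm long (its y), 50 mm wide (x), 24 mm high at the thick end (+y), falling evenly to 3 mm at the thin end (-y). Origin under its centre, z up. It starts off the stand's +y side, thin end 30 to 60 mm from the short foot's disc, facing it within about 0.2 rad and 12 mm sideways. Under the foot it stays by friction.
- wedge_tip (a point): Middle of the wedge's thin end, at bench level.
- wedge_back (a point): Centre of the upright 50 x 24 mm end face at the wedge's thick end, 12 mm above the bench: where to push.
- tweezers: Steel tweezers, 130 mm long, 8 mm high, lying beside the wedge on its +x side. Leave alone. Origin under its middle.
- lighter: Blue pocket lighter, 24 x 78 x 12 mm, lying beside the wedge on its -x side. Leave alone. Origin under its middle.
- sequin_dish: Shallow steel dish of silver sequins, 100 mm across, 16 mm high, beyond the stand. Leave alone. Origin under its middle.
- hammer: Small hammer, 220 mm long, 26 mm high, lying beyond the stand. Leave alone. Origin under its middle.
- spare_brick: Spare firebrick, 110 x 65 x 40 mm, left of the work. Leave alone. Origin under its middle.
- flux_jar: Amber glass jar, 60 mm across, 70 mm high, right of the stand. Leave alone. Origin under its middle.
- crucible: White ceramic crucible, 42 mm across, 30 mm high, loose on top of the brick; it must stay on it. Origin under its middle.
Not all that is in view belongs to the job. Of the things like the wedge, leave any that is black or orange; of the rest the smaller one is meant.

How it is judged (in metres and radians):
On the way:
1. the wedge's thin end is under the short foot (y of wedge_tip in the frame of stand below 0.097 m and x of wedge_tip in the frame of stand between -0.09 and -0.02 m), for 0.2 s.
At the end, for the whole second after the job is handed in: Fingertips still press the stand with over 5.5 N; the wedge, flat on the bench with its thin end at least 4 mm under the short foot's disc and within 35 mm of its centre sideways, bears over 2 N of it; stand level within 0.018 rad (under 2 mm at that corner); both at rest (all of step 1 and contact force between the fingers and stand above 5.5 N and contact force between wedge and stand above 2 N and angle between stand's own z axis and vertical below 0.018 rad and height (world z) of wedge below 0.004 m and linear speed of each of stand, wedge below 0.01 m/s); the arm keeps its last pose, push and grip.
It fails at once if the stand is lifted off the bench (height (world z) of stand above 0.012 m).
It fails at once if the wedge is lifted off the bench (height (world z) of wedge above 0.012 m).
It fails at once if the stand is shoved more than 30 mm from its place (distance of stand from where it was at the start of the episode above 0.03 m).
It fails at once if the crucible is picked up or falls off the brick (height (world z) of crucible below 0.055 m or height (world z) of crucible above 0.105 m).
It fails at once if another thing on the bench is moved by more than 25 mm (distance of any of tweezers, lighter, sequin_dish, hammer, spare_brick, flux_jar from where it was at the start of the episode above 0.025 m).
It also fails if it takes over 42 s, if anything falls off the work surface, if the arm or the gripper's body presses on something with over 40 N, if the wrist force passes 120 N, or if a joint passes its speed limit or range.

### The arm

A 6-joint arm with a two-finger parallel gripper is mounted at the origin on the work surface. World frame = base frame: x ahead of the robot, y to its left, z up, the work surface at z = 0. Lengths are in m, angles in degrees, forces in N, time in s.
With the tool pointing down it reaches from about 0.25 to 0.725 m from the base axis. Payload 9.7 kg.
Tool frame: the origin (TCP) lies at the very end of the fingers, on their centre line; the grasp point (between the pads) lies 19 mm behind it (bot.pinch_z is the distance from the TCP to the grasp point, in m); x points along the fingers, z is the direction in which the jaws open and shut, and the axes are right-handed (so a half turn about x gives the same grasp; the last joint's range is limited). The gripper opens to 85 mm and grips with 20 to 120 N. Pads are 22 mm wide; open, the fingers measure 114 mm over their backs; the gripper's body (76 mm by 85 mm) begins 54 mm behind the grasp point. The pads swing forward as they close: fully open they stand 13 mm farther back than shut.
Start: joints at [0, 4.979, 10.078, 95.1, 0, 90], TCP at [0.55, -0, 0.231] pointing down, gripper open.
Joint ranges: [-179.16, 179.16], [-48.56, 103.87], [-65.8, 70.77], [-126.05, 130.52], [-82.76, 87.17], [-180, 180]. Speed limits (degrees/s): [127.2, 127.2, 147.25, 180, 180, 180].

### API

Orientations are given as [roll, pitch, yaw] about the fixed x, y, z axes, in that order (R = Rz(yaw) Ry(pitch) Rx(roll)).
In Python, from workcell import bot gives the robot as it stands.
- The arm moves only by the tool play_rows, never from a script. Its argument "rows" is a list of rows, each a list of 3 entries, a list of its own where there are three numbers: the shift along the tool's x, y, z in cm, then the turn about the tool's x in degrees, then the finger opening in cm, from 0 to 8.54. A call has 1 to 12 rows; each row is the pose to reach, as a shift and turn from the pose commanded when the call began, along the tool's axes at that moment; what a row does not reach only later rows make up. A row lasts 1/12 s, in which the tool goes at most 41.7 mm and 7.16 degrees, less where a joint would pass 70% of its speed; a pose out of reach is approached as far as the arm can. A call with a gripper value outside its range is refused whole. The fingers move at their own pace and stop on an object; "squeeze" is the grip in N (left out, the last holds). Time passes only in rows, so rows that repeat a pose let the fingers close. It gives the time, the measured TCP pose, the force and the opening at its end, in the units of the state.
- bot.get_obs(): the state, without advancing time (a new reading comes with each control period).
- bot.camera(name): name is "scene" or "side" or "wrist"; returns (picture, depth): 420x560x3 uint8, blue, green, red; 420x560 float32, m along the optical axis (not along the pixel's ray), 0 where there is no reading.
- bot.camera_model(name): a dict with "fx", "fy", "cx", "cy" (pixels), "origin" and "attitude" of the camera in the world; the wrist camera has in their place "mount" (4x4, takes a point from camera to tool coordinates, whose origin is the TCP and whose axes are the tool frame's). Camera axes: x right, y down, z forward; pixel columns grow to the right and rows downward; lengths in m; the calibration is good to about 2 mm. A picture is of the moment at which its call begins: read the wrist's pose just before it. camera_model takes no time and is no camera call.
- bot.job_done(): hands the job in, once; it reports no verdict.
The state is a dict: "time": time; "q": joint angles; "qd": joint speeds; "joint_efforts": joint torques, N m; "ee_pos": TCP position; "tcp_rot": TCP orientation; "wrist_force": force on the tool from outside, world axes, zero at the start; "torque": the same for the moment, N m; "opening": finger opening in m.
Only numpy, scipy, OpenCV 4.12 (cv2) and the standard library are available. Lean on these libraries where they do the work, as an engineer would, in place of code of your own. Each camera call takes 0.05 s, during which the arm holds its last target.

## Working session

There is one attempt and no reset: what is moved stays moved. The work goes in short steps, Python scripts to look and compute and a tool call to move; the robot and the scene stay as the last step left them, time stands still between calls to the robot, and variables do not carry over. Pictures are saved under pics/ and viewed, and the job is handed in when it is done.

Besides the shell and the picture viewer there is one more tool, called as name(argument=value, ...) on one line, values as JSON. play_rows: Moves the arm, as the interface text tells. Its arguments: {"type":"object","properties":{"rows":{"type":"array"},"squeeze":{"type":"number"}},"required":["rows"]}

```bash
ls; mkdir -p pics
python3 - <<'E'
from workcell import bot
import cv2,numpy as np
for n in ["scene","side"]:
    p,d=bot.camera(n); cv2.imwrite(f"pics/{n}0.png",p); np.save(f"pics/{n}0.npy",d)
    m=bot.camera_model(n); print(n,m)
o=bot.get_obs(); print(o)
p,d=bot.camera("wrist"); cv2.imwrite("pics/wrist0.png",p); np.save("pics/wrist0.npy",d); print(bot.camera_model("wrist"))
E
```

```text
pics
scene {'fx': 446.9683019427012, 'fy': 446.9683019427012, 'cx': 285.17075624054223, 'cy': 205.32581377776762, 'origin': array([1.43961718, 0.43283006, 0.78493804]), 'attitude': array([-124.0487717 ,   -0.95148576,  118.67578396])}
side {'fx': 534.8384451144037, 'fy': 534.8384451144037, 'cx': 278.1754811773254, 'cy': 204.17833269717974, 'origin': array([-0.24875626, -0.82448786,  1.09637681]), 'attitude': array([-132.34932046,    0.60563992,  -44.24175786])}
{'time': 0.1, 'q': array([-2.04461692e-04,  5.01023102e+00,  1.00383676e+01,  9.51002489e+01,
       -4.16559646e-04,  8.99997200e+01]), 'qd': array([-0.01818384, -0.05885592,  0.17170527,  0.0887457 ,  0.06456713,
        0.11165382]), 'joint_efforts': array([ 5.47294949e-04, -5.21561801e+01,  4.65652657e+01,  1.59993977e-02,
       -1.19309320e-06, -5.24902489e-06]), 'ee_pos': array([ 5.49788101e-01, -4.03398132e-06,  2.30626461e-01]), 'tcp_rot': array([-179.66931284,   89.92788642, -179.669237  ]), 'wrist_force': array([ 0.42346674,  0.09770501, -0.19275625]), 'torque': array([ 0.03551386,  0.01014696, -0.00236381]), 'opening': 0.08537024259074212}
{'fx': 316.1733303601418, 'fy': 316.1733303601418, 'cx': 280.2914078399974, 'cy': 209.5341290780201, 'mount': array([[-7.65893201e-04, -2.64153098e-01,  9.64480458e-01,
        -1.42124084e-01],
       [ 3.48046917e-04, -9.64480753e-01, -2.64152902e-01,
         6.60355927e-02],
       [ 9.99999646e-01,  1.33371538e-04,  8.30626922e-04,
         1.03016421e-03],
       [ 0.00000000e+00,  0.00000000e+00,  0.00000000e+00,
         1.00000000e+00]])}
```

View pics/scene0.png

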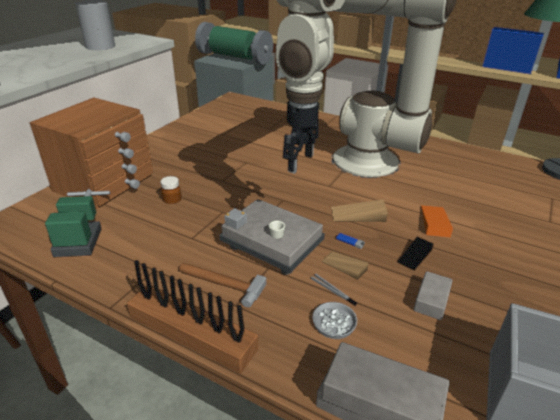

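View pics/side0.png

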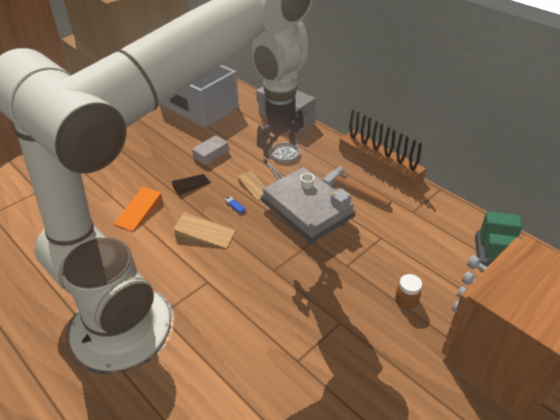

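View pics/wrist0.png

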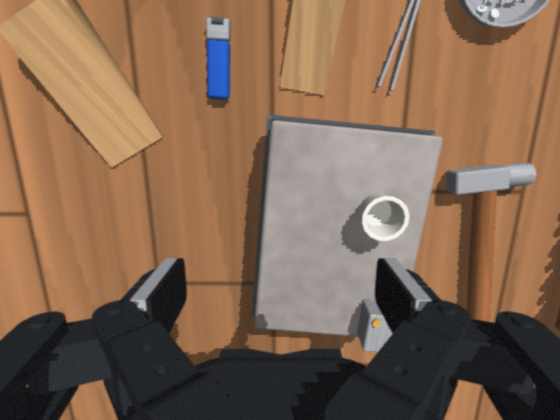

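```bash
cat > h.py <<'E'
import numpy as np,cv2
from scipy.spatial.transform import Rotation as R
from workcell import bot
def Rm(a): return R.from_euler('xyz',a,degrees=True).as_matrix()
def pose(n,o=None):
    m=bot.camera_model(n)
    if n=="wrist":
        T=np.eye(4);T[:3,:3]=Rm(o["tcp_rot"]);T[:3,3]=o["ee_pos"];T=T@m["mount"]
        return m,T[:3,:3],T[:3,3]
    return m,Rm(m["attitude"]),np.array(m["origin"])
def onplane(n,uv,z,o=None):
    m,Rr,t=pose(n,o)
    r=Rr@np.array([(uv[0]-m["cx"])/m["fx"],(uv[1]-m["cy"])/m["fy"],1]); 
    return t+r*(z-t[2])/r[2]
def proj(n,P,o=None):
    m,Rr,t=pose(n,o); c=Rr.T@(np.array(P)-t); return np.array([m["cx"]+m["fx"]*c[0]/c[2],m["cy"]+m["fy"]*c[1]/c[2]])
def crop(f,x0,y0,x1,y1,s,out):
    p=cv2.imread(f)[y0:y1,x0:x1]; cv2.imwrite(out,cv2.resize(p,None,fx=s,fy=s,interpolation=cv2.INTER_CUBIC))
E
python3 - <<'E'
from h import *
o=bot.get_obs(); print(Rm(o["tcp_rot"]).round(3))
crop("pics/scene0.png",200,190,400,320,4,"pics/c1.png")
crop("pics/wrist0.png",240,0,460,140,3.6,"pics/c2.png")
crop("pics/wrist0.png",240,100,460,350,2.4,"pics/c3.png")
crop("pics/side0.png",210,140,370,250,5,"pics/c4.png")
E
```

```text
[[-0.001  0.     1.   ]
 [-0.     1.    -0.   ]
 [-1.    -0.    -0.001]]
```

View pics/c1.png

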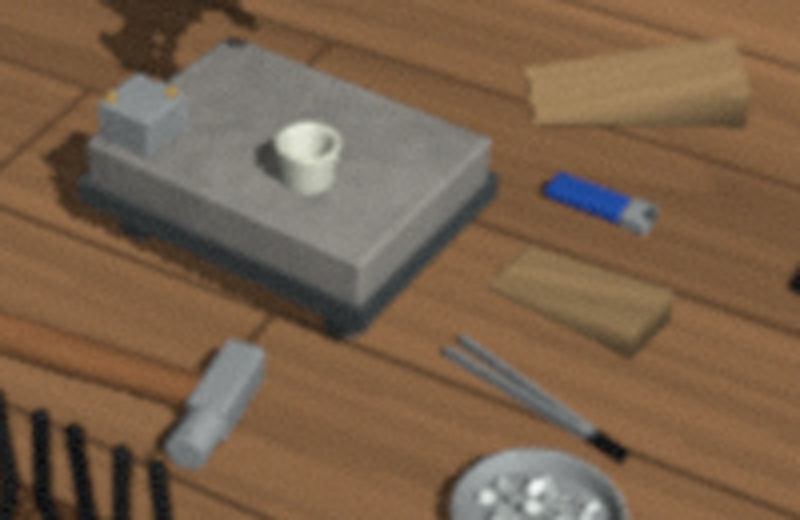

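View pics/c2.png

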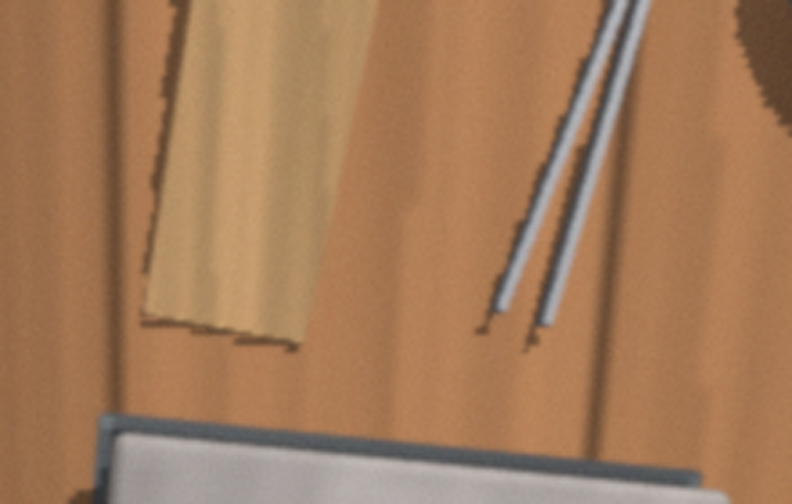

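View pics/c3.png

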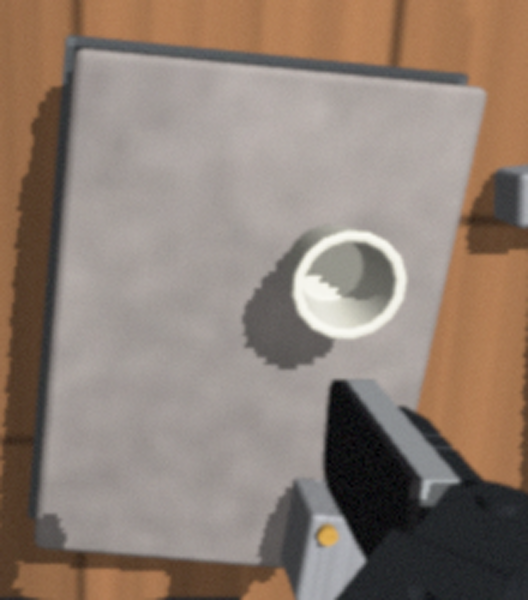

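View pics/c4.png

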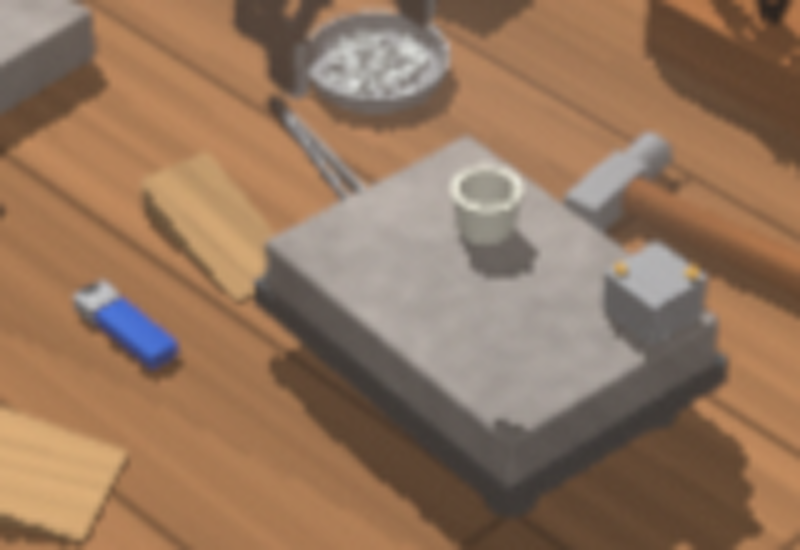

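Run:
```python
from h import *
o=bot.get_obs()
g=lambda u,v:(240+u/2.4,100+v/2.4)
A=[onplane("wrist",g(*p),.077,o) for p in [(78,50),(485,90),(38,545)]]
for a in A: print(a.round(4))
print(np.linalg.norm(A[0]-A[1]),np.linalg.norm(A[0]-A[2]))
s=lambda u,v:(200+u/4,190+v/4)
B=[onplane("scene",s(*p),.077) for p in [(492,142),(357,265),(232,42)]]
print("scene brick TL?,TR,BL",*[b.round(4) for b in B])
t=[onplane("wrist",(240+u/3.6,v/3.6),.003,o).round(4) for u,v in [(146,315),(303,342)]]
print("tip",t)
print("scene tip",onplane("scene",s(493,287),.003).round(4),onplane("scene",s(532,250),.003).round(4))
print("scene back",onplane("scene",s(672,293),.024).round(4),onplane("scene",s(632,330),.024).round(4),onplane("scene",s(630,355),0).round(4))
for nm,p in [("lighter", [(548,190),(655,225)]),("tweez",[(450,345),(620,450)])]:
  print(nm,[onplane("scene",s(*q),.008).round(3) for q in p])
```

```text
[0.5439 0.0678 0.077 ]
[0.6987 0.0532 0.077 ]
[ 0.5246 -0.1467  0.077 ]
0.15544795044288445 0.2154025711840841
scene brick TL?,TR,BL [0.5483 0.0734 0.077 ] [0.703  0.0546 0.077 ] [ 0.5321 -0.139   0.077 ]
tip [array([0.5512, 0.1035, 0.003 ]), array([0.5993, 0.0958, 0.003 ])]
scene tip [0.6009 0.1035 0.003 ] [0.5534 0.1107 0.003 ]
scene back [0.5717 0.2146 0.024 ] [0.6171 0.2048 0.024 ] [0.6137 0.2048 0.    ]
lighter [array([0.493, 0.096, 0.008]), array([0.492, 0.176, 0.008])]
tweez [array([0.67 , 0.105, 0.008]), array([0.701, 0.231, 0.008])]
```

play_rows(rows=[[[0, 4, 0], 0, 1.5], [[0, 8, 1], 5, 1.5], [[0, 12, 3], 8, 1.5], [[0, 14, 4], 8, 1.5], [[0, 14, 4], 8, 1.5], [[0, 14, 4], 8, 1.5]])

```text
time: 0.65
ee_pos: [0.59, 0.1412, 0.2302]
tcp_rot: [-155.1, 89.9, -163.0]
wrist_force: [-0.2, 0.2, 0.2]
opening: 0.0156
```

Run:
```python
from h import *
import json
o=bot.get_obs(); print(o['time'],o['ee_pos'],o['opening'],o['wrist_force'],o['qd'].round(1))
p,d=bot.camera("wrist"); cv2.imwrite("pics/w1.png",p); np.save("pics/w1.npy",d)
json.dump({k:(v.tolist() if hasattr(v,'tolist') else v) for k,v in o.items()},open("pics/w1.json","w"))
crop("pics/w1.png",180,90,480,400,1.9,"pics/w1b.png")
```

```text
0.65 [0.59001583 0.14122757 0.23021129] 0.015572689881344201 [-0.24040076  0.2102765   0.16825112] [-2.  -1.9 -1.2  0.3 -0.2 -0.6]
```

View pics/w1.png

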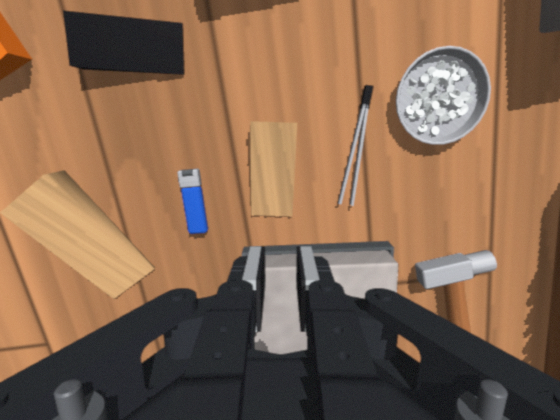

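```bash
python3 -c "
from h import *
crop('pics/w1.png',170,100,410,290,3.3,'pics/w1b.png')"
```

```text
(no output)
```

View pics/w1b.png

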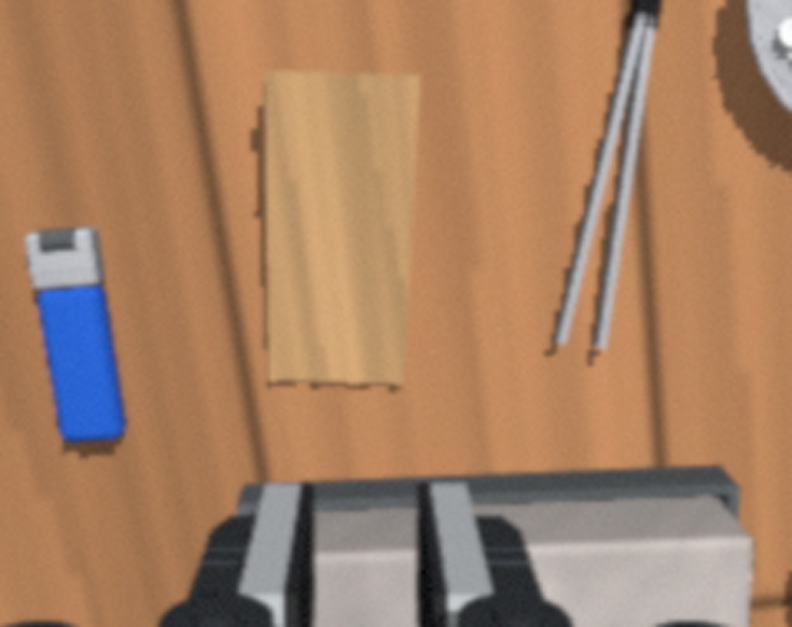

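Run:
```python
from h import *
import json
o={k:np.array(v) for k,v in json.load(open("pics/w1.json")).items()}
g=lambda u,v:(170+(u+.5)/3.3-.5,100+(v+.5)/3.3-.5)
f=lambda u,v,z:onplane("wrist",g(u,v),z,o)
print("back",f(267,72,.024).round(4),f(419,75,.024).round(4),"tip",f(269,382,.003).round(4),f(401,386,.003).round(4))
fr=[f(243,487,.028),f(727,468,.028)];print("frame",*[a.round(4) for a in fr],np.linalg.norm(fr[0]-fr[1]))
print("brickTR",f(750,539,.077).round(4))
b=(f(267,72,.024)+f(419,75,.024))/2;t=(f(269,382,.003)+f(401,386,.003))/2
print(b.round(4),t.round(4),np.degrees(np.arctan2(-(b-t)[0],(b-t)[1])),np.linalg.norm((b-t)[:2]))
print("frame ang",np.degrees(np.arctan2(*(fr[1]-fr[0])[[1,0]])))
print("lighter",f(62,438,.012).round(3),f(124,436,.012).round(3),"tw",f(560,345,.004).round(3),f(645,5,.008).round(3))
# depth check of brick/frame top
d=np.load("pics/w1.npy"); m,Rr,T=pose("wrist",o)
for u,v in [(600,480),(600,490),(600,580),(340,300),(300,100)]:
    x,y=map(int,g(u,v)); z=d[y,x]; print((u,v),(T+Rr@np.array([(x-m['cx'])/m['fx']*z,(y-m['cy'])/m['fy']*z,z])).round(4))
```

```text
back [0.5691 0.2123 0.024 ] [0.6174 0.2047 0.024 ] tip [0.5502 0.1038 0.003 ] [0.5982 0.0956 0.003 ]
frame [0.5382 0.0738 0.028 ] [0.7081 0.0577 0.028 ] 0.17068558994905844
brickTR [0.6988 0.0545 0.077 ]
[0.5932 0.2085 0.024 ] [0.5742 0.0997 0.003 ] -9.926512742950193 0.11047266866448707
frame ang -5.421586227130838
lighter [0.473 0.096 0.012] [0.496 0.093 0.012] tw [0.658 0.103 0.004] [0.695 0.217 0.008]
(600, 480) [0.6612 0.0636 0.0378]
(600, 490) [0.6596 0.0633 0.0453]
(600, 580) [0.6515 0.0476 0.0772]
(340, 300) [0.5801 0.1327 0.0087]
(300, 100) [0.5777 0.2033 0.0221]
```

play_rows(rows=[[[0, 4, 0], 1, 1.5], [[2, 8, -0.3], 2, 1.5], [[6, 10.3, -0.5], 2, 1.5], [[10, 10.3, -0.5], 2, 1.5], [[14, 10.3, -0.5], 2, 1.5], [[17.5, 10.3, -0.5], 2, 1.5], [[20, 10.3, -0.5], 2, 1.5], [[21.5, 10.3, -0.5], 2, 1.5], [[22.2, 10.3, -0.5], 2, 1.5], [[22.2, 10.3, -0.5], 2, 1.5], [[22.2, 10.3, -0.5], 2, 1.5]])

```text
time: 1.62
ee_pos: [0.5998, 0.2421, 0.0104]
tcp_rot: [27.5, 89.9, 17.5]
wrist_force: [-0.5, 0.1, 0.3]
opening: 0.0149
```

Run:
```python
from h import *
o=bot.get_obs(); print(o['time'],o['ee_pos'],o['opening'],o['wrist_force'])
R0=Rm(o['tcp_rot']);print(R0.round(3))
p,d=bot.camera("side"); cv2.imwrite("pics/s2.png",p);crop("pics/s2.png",190,120,390,270,4,"pics/s2b.png")
p,d=bot.camera("wrist"); cv2.imwrite("pics/w2.png",p)
```

```text
1.6167 [0.59982179 0.24207255 0.01043765] 0.01493606470073314 [-0.49541585  0.09260983  0.29599921]
[[ 0.001  0.175  0.985]
 [ 0.     0.985 -0.175]
 [-1.     0.     0.001]]
```

View pics/s2b.png

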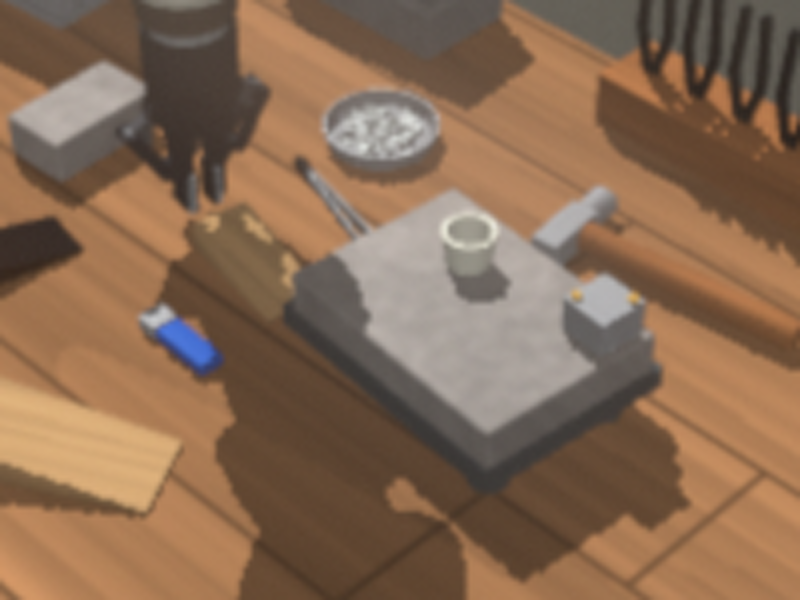

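View pics/w2.png

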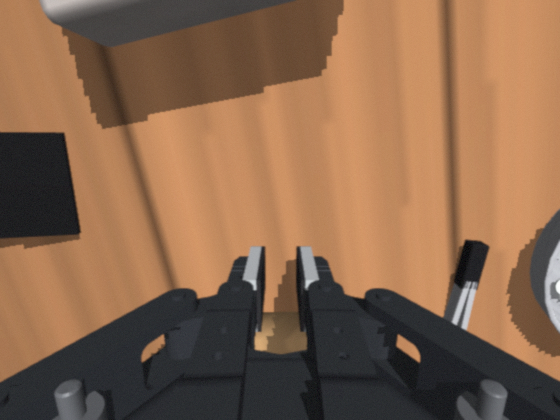

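play_rows(rows=[[[0, -0.8, 0], 0, 1.5], [[0, -1.5, 0], 0, 1.5], [[0.1, -2, 0], 0, 1.5], [[0.1, -2.5, 0], 0, 1.5], [[0.1, -3, 0], 0, 1.5], [[0.1, -3.5, 0], 0, 1.5], [[0.1, -4, 0], 0, 1.5], [[0.1, -4.5, 0], 0, 1.5], [[0.1, -5, 0], 0, 1.5], [[0.1, -5.5, 0], 0, 1.5], [[0.1, -6, 0], 0, 1.5], [[0.1, -6, 0], 0, 1.5]])

```text
time: 2.72
ee_pos: [0.5888, 0.1827, 0.0082]
tcp_rot: [-118.3, 90.0, -128.4]
wrist_force: [-1.1, -0.2, 0.2]
opening: 0.0148
```

Run:
```python
from h import *
o=bot.get_obs(); print(o['time'],o['ee_pos'],o['opening'],o['wrist_force'])
p,d=bot.camera("scene"); cv2.imwrite("pics/s3.png",p);crop("pics/s3.png",200,190,400,320,4,"pics/s3b.png")
```

```text
2.7167 [0.58877233 0.18265231 0.00824949] 0.014818349366408844 [-1.11543079 -0.23409586  0.20761008]
```

View pics/s3b.png

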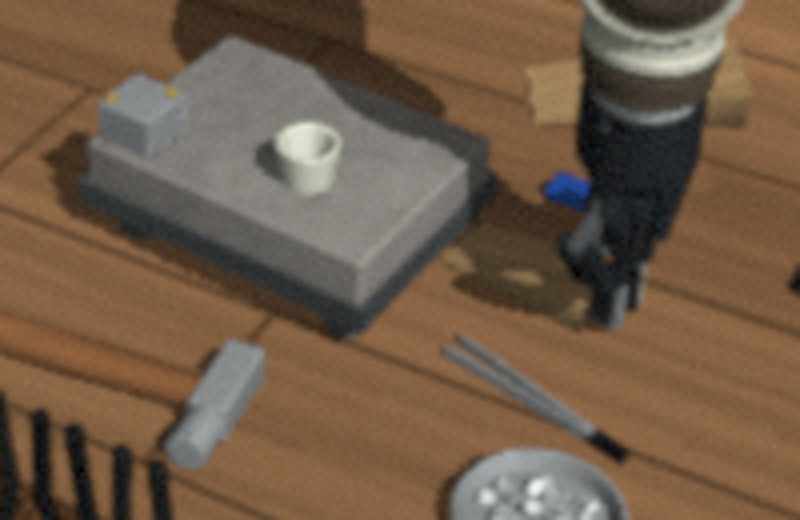

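play_rows(rows=[[[0, -0.4, 0], 0, 1.5], [[0, -0.8, 0], 0, 1.5], [[0, -1.1, 0], 0, 1.5], [[0, -1.3, 0], 0, 1.5]])

```text
time: 3.1
ee_pos: [0.5866, 0.1704, 0.0082]
tcp_rot: [-126.9, 90.0, -136.9]
wrist_force: [0.1, -0.3, -0.3]
opening: 0.0151
```

play_rows(rows=[[[0, -0.2, 0], 0, 1.5], [[0, -0.4, 0], 0, 1.5]])

```text
time: 3.27
ee_pos: [0.586, 0.1667, 0.0083]
tcp_rot: [99.6, 90.0, 89.6]
wrist_force: [0.0, -0.3, -0.5]
opening: 0.0149
```

play_rows(rows=[[[0, -0.2, 0], 0, 1.5], [[0, -0.4, 0], 0, 1.5]])

```text
time: 3.43
ee_pos: [0.5853, 0.1627, 0.0083]
tcp_rot: [-137.0, 90.0, -147.0]
wrist_force: [-0.3, 0.9, 0.5]
opening: 0.0148
```

play_rows(rows=[[[0, -0.15, 0], 0, 1.5], [[0, -0.3, 0], 0, 1.5]])

```text
time: 3.6
ee_pos: [0.5847, 0.1598, 0.0082]
tcp_rot: [-156.9, 90.0, -166.9]
wrist_force: [0.3, 0.3, 0.3]
opening: 0.0148
```

play_rows(rows=[[[0, -0.15, 0], 0, 1.5], [[0, -0.3, 0], 0, 1.5]])

```text
time: 3.77
ee_pos: [0.5842, 0.1569, 0.0083]
tcp_rot: [-141.6, 90.0, -151.6]
wrist_force: [-0.5, 0.3, -0.0]
opening: 0.0152
```

play_rows(rows=[[[0, -0.15, 0], 0, 1.5], [[0, -0.3, 0], 0, 1.5]])

```text
time: 3.93
ee_pos: [0.5837, 0.1539, 0.0083]
tcp_rot: [-166.9, 90.0, -176.9]
wrist_force: [-0.1, -0.1, 0.7]
opening: 0.0154
```

play_rows(rows=[[[0, -0.15, 0], 0, 1.5], [[0, -0.3, 0], 0, 1.5]])

```text
time: 4.1
ee_pos: [0.5832, 0.151, 0.0083]
tcp_rot: [-122.1, 90.0, -132.1]
wrist_force: [-0.4, 0.4, 0.8]
opening: 0.0152
```

play_rows(rows=[[[0, -0.15, 0], 0, 1.5], [[0, -0.3, 0], 0, 1.5]])

```text
time: 4.27
ee_pos: [0.5827, 0.148, 0.0083]
tcp_rot: [-11.5, 90.0, -21.5]
wrist_force: [-0.3, 0.8, -1.2]
opening: 0.015
```

Run:
```python
from h import *
F=[]
for i in range(4):
    p,d=bot.camera("scene"); F.append(bot.get_obs()['wrist_force'])
print(np.round(F,2))
cv2.imwrite("pics/s4.png",p);crop("pics/s4.png",280,210,380,290,8,"pics/s4b.png")
p,d=bot.camera("side");cv2.imwrite("pics/s4s.png",p);crop("pics/s4s.png",210,140,370,250,5,"pics/s4c.png")
```

```text
[[-0.09 -0.42 -0.13]
 [-0.04  0.4  -0.  ]
 [ 0.29 -0.71 -0.13]
 [ 0.04  1.05 -0.68]]
```

View pics/s4b.png

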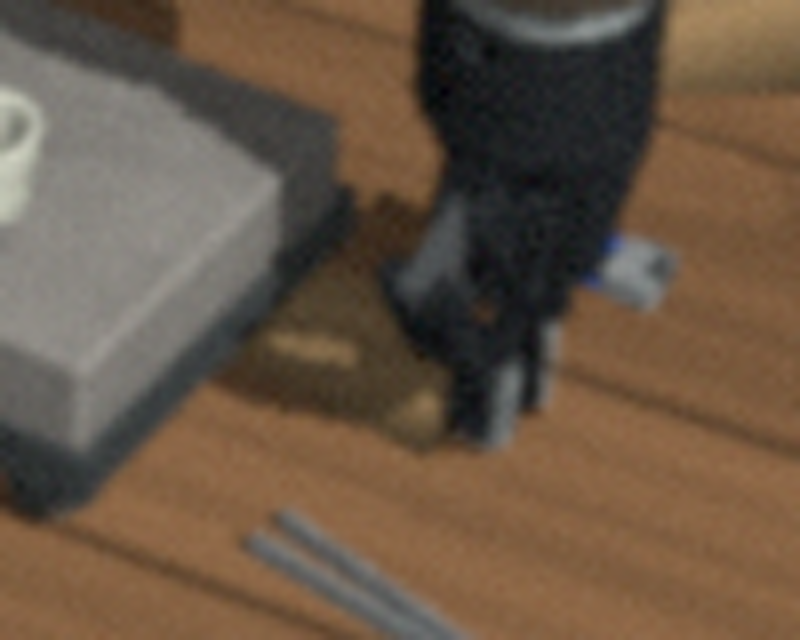

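View pics/s4c.png

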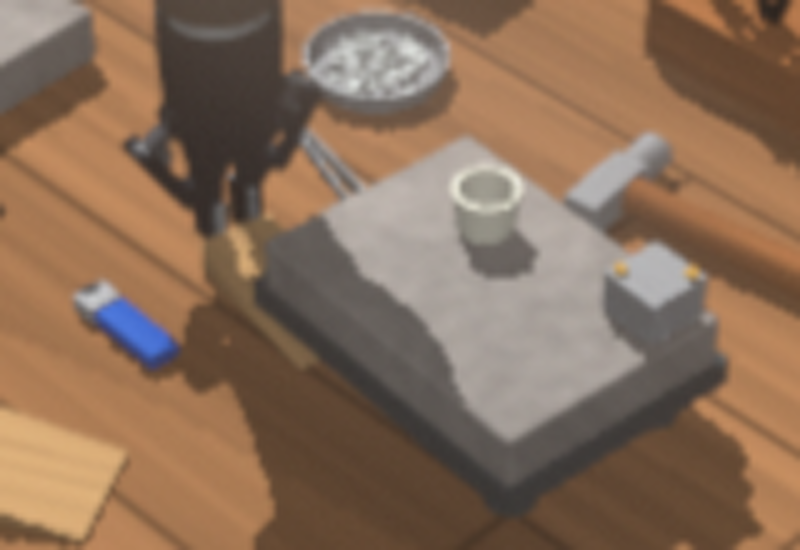

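play_rows(rows=[[[0, -0.1, 0], 0, 1.5], [[0, -0.2, 0], 0, 1.5]])

```text
time: 4.68
ee_pos: [0.5824, 0.1463, 0.0083]
tcp_rot: [79.0, 90.0, 69.0]
wrist_force: [-0.1, 0.4, 1.0]
opening: 0.0151
```

play_rows(rows=[[[0, -0.1, 0], 0, 1.5], [[0, -0.2, 0], 0, 1.5]])

```text
time: 4.85
ee_pos: [0.582, 0.1442, 0.0083]
tcp_rot: [79.4, 90.0, 69.4]
wrist_force: [-0.3, 0.5, -0.6]
opening: 0.0152
```

play_rows(rows=[[[0, -0.1, 0], 0, 1.5], [[0, -0.2, 0], 0, 1.5]])

```text
time: 5.02
ee_pos: [0.5817, 0.1422, 0.0083]
tcp_rot: [84.3, 90.0, 74.3]
wrist_force: [0.3, 1.1, -0.7]
opening: 0.0152
```

play_rows(rows=[[[0, -0.1, 0], 0, 1.5], [[0, -0.2, 0], 0, 1.5], [[0, -0.2, 0], 0, 1.5]])

```text
time: 5.27
ee_pos: [0.5814, 0.1406, 0.0083]
tcp_rot: [86.8, 89.9, 76.8]
wrist_force: [1.3, 4.5, -0.6]
opening: 0.0146
```

play_rows(rows=[[[0, -0.1, 0], 0, 1.5], [[0, -0.2, 0], 0, 1.5], [[0, -0.2, 0], 0, 1.5]])

```text
time: 5.52
ee_pos: [0.5812, 0.1396, 0.0084]
tcp_rot: [88.7, 89.8, 78.8]
wrist_force: [1.5, 8.9, -1.2]
opening: 0.0149
```

play_rows(rows=[[[0, 0.8, 0], 0, 1.5], [[0, 2, 0], 0, 1.5], [[-3, 2.2, 0], 0, 1.5], [[-7, 2, 0], 0, 0.5], [[-11, 1, 0], 0, 0], [[-14, 0, 0], 0, 0], [[-16, 0, 0], 0, 0], [[-16, 0, 0], 0, 0], [[-16, 0, 0], 0, 0]])

```text
time: 6.27
ee_pos: [0.5817, 0.1388, 0.1695]
tcp_rot: [10.4, 89.9, 0.4]
wrist_force: [0.1, 0.5, -0.9]
opening: -0.0003
```

Run:
```python
from h import *
import json
o=bot.get_obs(); print(o['time'],o['ee_pos'],o['opening'],o['wrist_force'])
p,d=bot.camera("wrist"); cv2.imwrite("pics/w5.png",p); np.save("pics/w5.npy",d)
json.dump({k:(v.tolist() if hasattr(v,'tolist') else v) for k,v in o.items()},open("pics/w5.json","w"))
p,d=bot.camera("side");cv2.imwrite("pics/s5s.png",p);crop("pics/s5s.png",210,140,370,250,5,"pics/s5c.png")
```

```text
6.2667 [0.58170725 0.13878692 0.16952882] -0.0002915811100993609 [ 0.14651034  0.49092268 -0.86297181]
```

View pics/w5.png

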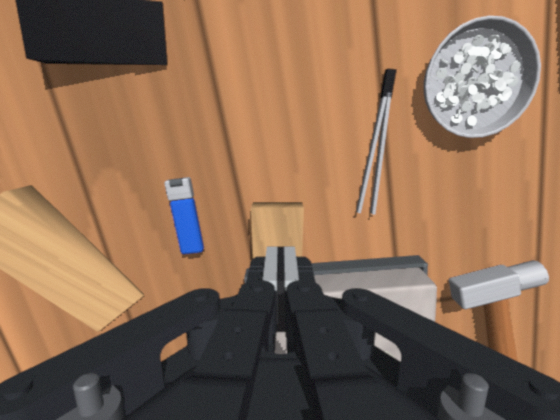

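View pics/s5c.png

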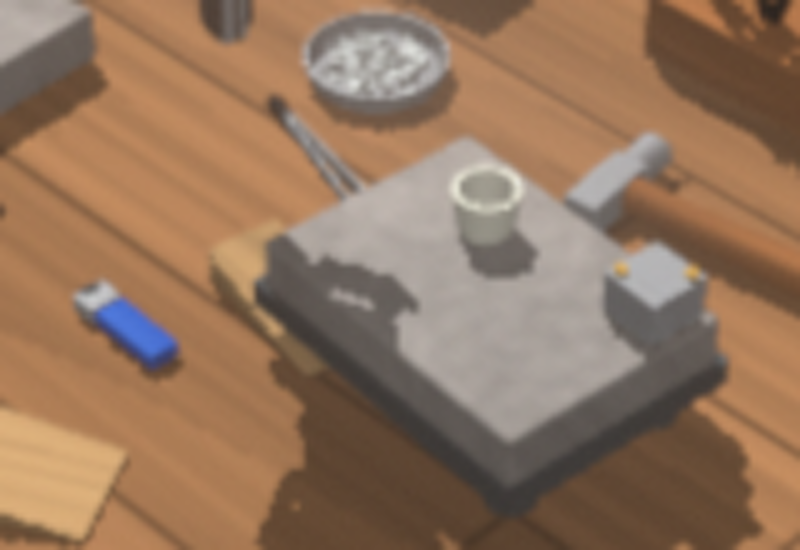

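Run:
```python
from h import *
import json
o={k:np.array(v) for k,v in json.load(open("pics/w5.json")).items()}
f=lambda u,v,z:onplane("wrist",(u,v),z,o)
a,b=f(252,203,.024),f(303,203,.024);print(a.round(4),b.round(4),((a+b)/2).round(4))
bk=(a+b)/2
print("frame",f(246,268,.028).round(4),f(425,258,.028).round(4))
x,y=np.array([.9956,-.0941]),np.array([.0941,.9956]);c=np.array([.6124,-.0477])
th=np.radians(-9.9); tip=bk[:2]-.11*np.array([-np.sin(th),np.cos(th)])
print("tip stand",(tip-c)@x,(tip-c)@y)
```

```text
[0.5562 0.1371 0.024 ] [0.6033 0.1288 0.024 ] [0.5798 0.1329 0.024 ]
frame [0.5381 0.0747 0.028 ] [0.7115 0.0547 0.028 ]
tip stand -0.05810223740005869 0.0671062786118806
```

play_rows(rows=[[[0, -3, 0.1], 0, 0], [[0, -6.5, 0.1], 0, 0], [[1, -9, 0.1], 0, 0], [[3, -9.8, 0.1], 0, 0], [[5.5, -9.8, 0.1], 0, 0], [[7.3, -9.8, 0.1], 0, 0], [[8, -9.8, 0.1], 0, 0], [[8, -9.8, 0.1], 0, 0]])

```text
time: 7.03
ee_pos: [0.5633, 0.0417, 0.0853]
tcp_rot: [-164.0, 89.7, -174.0]
wrist_force: [0.0, 0.2, 0.4]
opening: -0.0002
```

play_rows(rows=[[[0.3, 0, 0], 0, 0], [[0.6, 0, 0], 0, 0], [[0.9, 0, 0], 0, 0], [[0.9, 0, 0], 0, 0]])

```text
time: 7.37
ee_pos: [0.5651, 0.0418, 0.0793]
tcp_rot: [10.1, 90.0, 0.1]
wrist_force: [-0.5, 1.1, -0.4]
opening: -0.0002
```

play_rows(rows=[[[0.1, 0, 0], 0, 0], [[0.2, 0, 0], 0, 0], [[0.2, 0, 0], 0, 0]])

```text
time: 7.62
ee_pos: [0.565, 0.0416, 0.0774]
tcp_rot: [11.8, 90.0, 1.8]
wrist_force: [0.1, 0.6, 0.6]
opening: 0.0002
```

play_rows(rows=[[[0.1, 0, 0], 0, 0], [[0.1, 0, 0], 0, 0], [[0.1, 0, 0], 0, 0]])

```text
time: 7.87
ee_pos: [0.5651, 0.0416, 0.0771]
tcp_rot: [21.1, 90.0, 11.1]
wrist_force: [-2.4, 0.4, 5.9]
opening: -0.0001
```

play_rows(rows=[[[0.1, 0, 0], 0, 0], [[0.1, 0, 0], 0, 0], [[0.1, 0, 0], 0, 0]])

```text
time: 8.12
ee_pos: [0.5651, 0.0416, 0.0771]
tcp_rot: [17.7, 89.9, 7.6]
wrist_force: [-5.7, -1.1, 12.6]
opening: -0.0002
```

play_rows(rows=[[[0, 0, -0.05], 0, 0], [[0, 0, -0.05], 0, 0], [[0, 0, -0.05], 0, 0], [[0, 0, -0.05], 0, 0], [[0, 0, -0.05], 0, 0], [[0, 0, -0.05], 0, 0]])

```text
time: 8.62
ee_pos: [0.5651, 0.0417, 0.077]
tcp_rot: [10.6, 89.9, 0.6]
wrist_force: [-3.4, -0.7, 10.8]
opening: 0.0002
```

Run:
```python
from h import *
F=[];Z=[]
for i in range(6):
    p,d=bot.camera("side"); o=bot.get_obs();F.append(o['wrist_force']);Z.append(o['ee_pos'])
print(np.round(F,2));print(np.round(Z,4),o['time'])
cv2.imwrite("pics/s6.png",p);crop("pics/s6.png",210,140,370,250,5,"pics/s6c.png")
```

```text
[[-2.76 -0.48 10.59]
 [-1.62  0.16 10.6 ]
 [-2.99 -0.88 11.85]
 [-2.65 -0.25 11.49]
 [-2.27 -0.27 10.5 ]
 [-2.87 -1.12 11.56]]
[[0.5651 0.0416 0.077 ]
 [0.5651 0.0416 0.077 ]
 [0.5651 0.0417 0.077 ]
 [0.5651 0.0417 0.077 ]
 [0.5651 0.0417 0.077 ]
 [0.5651 0.0417 0.077 ]] 8.9167
```

View pics/s6c.png

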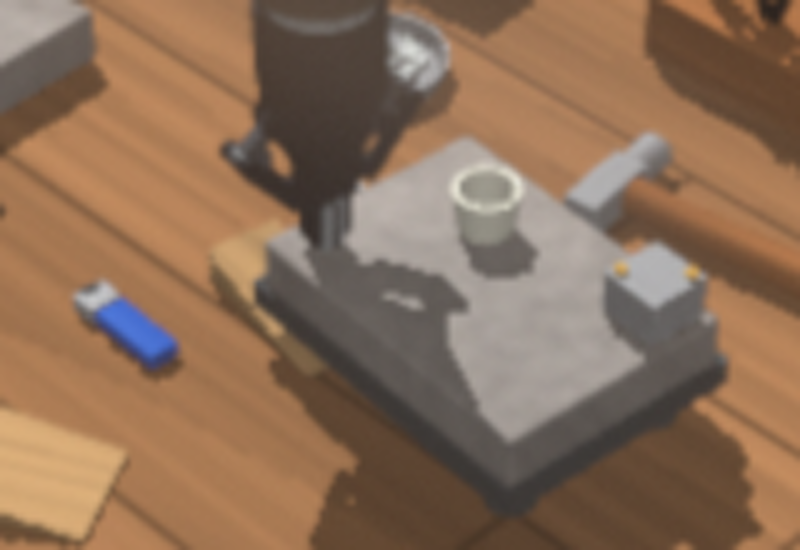

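```bash
python3 -c "
from workcell import bot
print(bot.job_done())
o=bot.get_obs();print(o['time'],o['wrist_force'],o['ee_pos'])"
```

```text
the job is handed in; nothing more can be done
None
the job is handed in; nothing more can be done
```

I pushed the smaller pale wedge, thin end first, under the short foot until the push force rose from about 0.5 N to 9 N. I then backed the fingers off, closed them, and pressed on the brick's corner above that foot. I handed the job in at about 9 s, still pressing; no verdict was reported.

**Pressing force and rocking:** the press held steady at about 11 N, with 2–3 N sideways left over. The corner gave only about 0.1 mm between about 6 N and 12.6 N and stayed at 77.0 mm, the stand's stated height. So the stand is level and no longer rocks.

**Wedge position:** from the wrist picture, I estimate the thin end is about 34 mm under the disc edge and 3 mm off the foot's centre sideways.

**Everything else:** in the last picture the crucible is still on the brick and the stand has not visibly moved. The lighter, hammer and dish look unmoved; the tweezers were hidden by the gripper, but looked unmoved in the picture before.

**Not checked directly:** I could not measure the force the wedge carries; I inferred it from the press being stiff at 11 N. No check failed. The scene camera's positions for the brick and wedge tip differed from the wrist camera's by 4–11 mm, so I used the wrist camera's.

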